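# Vent a pressure filter holder and crack its lid nut with the socket that fits

### The arm

A 6-joint arm with a two-finger parallel gripper is mounted at the origin on a cart in front of the work surface, level with it; the furniture and walls round the work are solid. World frame = base frame: x ahead of the robot, y to its left, z up, the work surface at z = 0. Lengths are in m, angles in degrees, forces in N, time in s.
With the tool pointing down it reaches from about 0.35 to 0.875 m from the base axis. Payload 4.2 kg.
Tool frame: the origin (TCP) lies on the centre line of the jaws, within the pads' length; the fingertips stand tip_reach ahead of it and the grasp point (between the pads) is the TCP (tip_reach is the distance from the TCP to the fingertips, in m); z points along the fingers, y is the line along which they close (so a half turn about z gives the same grasp; the last joint's range is limited). The gripper opens to 87 mm and grips with 3 to 60 N. Pads are 19 mm wide; open, the fingers measure 117 mm over their backs; the gripper's body (75 mm by 190 mm) begins 51 mm behind the grasp point.
Start: joints at [85.863, 22.042, 0.453, 0, -68.411, -14.817], TCP at [0.203, 0.591, 0.242] pointing down, gripper open.
Joint ranges: [-179.83, 179.83], [-69.29, 118.12], [-61.27, 80.66], [-181.25, 117.63], [-171.15, -9.14], [-177.46, 177.46]. Speed limits (degrees/s): [159.86, 159.86, 180, 180, 180, 180].

### API

Orientations are given as a 3x3 rotation matrix whose columns are the frame's x, y, z axes.
In Python, from station import sense, capture, finish_job, tip_reach gives the robot as it stands.
- The arm moves only by the tool arm_command, never from a script. Its argument "deltas" is a list of rows, each a list of 7 numbers: the turn, a rotation vector about the tool's x, y, z in rad, then the shift along the tool's x, y, z in cm, then the closure, from -1 (fully open) to 1 (shut), so that 0 is half open. In form: [[rx, ry, rz, dx, dy, dz, hand], ...]. A call has 1 to 8 rows; each row is the pose to reach, as a shift and turn from the pose commanded when the call began, along the tool's axes at that moment; what a row does not reach only later rows make up. A row lasts 1/12 s, in which the tool goes at most 41.7 mm and 7.16 degrees, less where a joint would pass 70% of its speed; a pose out of reach is approached as far as the arm can. A call with a gripper value outside its range is refused whole. The fingers move at their own pace and stop on an object; the grip force is fixed at half the most. Time passes only in rows, so rows that repeat a pose let the fingers close. It gives the time, the measured TCP pose, the force, the opening and the grip force at its end, in the units of the state.
- sense(): the state, without advancing time (a new reading comes with each control period).
- capture(name): name is "scene" or "top" or "wrist"; returns a dict with "pixels" (400x640x3 uint8, blue, green, red), "fovy" (degrees; the focal length in pixels is half the picture's height over the tangent of half this angle, whatever the lens; pixels are square), "cx", "cy" (the principal point, pixels), "rvec" (rotation vector, rad) and "tvec" (3), from world to camera coordinates, as OpenCV has them. Camera axes: x right, y down, z forward; pixel columns grow to the right and rows downward; lengths in m; the calibration is good to about 2 mm. The wrist camera is an equidistant fisheye: a pixel r from the principal point sees the ray r / f radians off the axis. A picture is of the moment at which its call begins. There is no depth.
- finish_job(): hands the job in; it is judged then, once.
The state is a dict: "time_s": time; "joints": joint angles; "joint_velocities": joint speeds; "effort": joint torques, N m; "tcp_pos": TCP position; "ee_rot": TCP orientation; "wrist_force": force on the tool from outside, world axes, zero at the start; "moment": the same for the moment, N m; "gripper_width": opening from 0.0 (shut) to 1.0 (fully open); "gripper_force": force on a finger pad.
Only numpy, scipy, OpenCV 4.12 (cv2) and the standard library are available. Lean on these libraries where they do the work, as an engineer would, in place of code of your own. Each camera call takes 0.05 s, during which the arm holds its last target. There are 200 camera calls.

### The job

Get the left-hand steel filter holder ready to open: first take its pressure off by turning its black dial so that the pointer stands on the red vent mark, then find by trying which of the three sockets fits its brass lid nut (stand any that does not fit back upright on the mat or the bench), seat it fully down over the nut and break the nut loose by about an eighth of a turn anticlockwise. Finish right there, with the gripper still holding the socket seated on the nut; the nut must never be turned while the dial is off the vent mark, and the right-hand holder, the bottle, the tape and the syringe stay as they are.

Things in the scene. Friction and masses are not known exactly. Their poses are not given: they have to be found in the camera images.
- holder_a: pressure filter holder, fixed: base plate 194 x 110 mm; at x +46 mm a round steel vessel, 100 mm across, 60 mm high at its rim, 75 mm at the foot of its brass lid nut; at x -50 mm a grey block 60 x 60 x 56 mm high with a dial. Origin: plate centre on the bench. Holders a and b swap places: the left one has y > 0.14, the right one y < 0.02. One has a 22 mm, the other a 26 mm nut, not told which.
- dial_a (a joint): angle of dial a about its upright axis: 0 with the pointer on the red vent mark (along the holder's +y), growing clockwise seen from above; marks 30 degrees apart. Range -0.6 to 4.3, starts between 0.7 and 1.4, friction 0.05 N m, stays where it is left.
- dial_a_grip (a point): on the axis of dial a, 20 mm above its underside. The dial is a black disc 37 mm across, 6 mm thick, with an upright grip bar 11 mm wide, 35 mm long, from 14 mm below to 11 mm above this point. The point turns with the dial; its y axis lies along the bar toward the pointer.
- dial_a_pointer (a point): the pointer end (white line) of the bar of dial a, 17.5 mm from its axis, on top.
- nut_a_seat (a point): foot of the brass lid nut of holder a, on its axis, on the flat dark washer (48 mm across) on which a seated socket stands. The nut is a hexagon 18 mm high, top chamfered, with a stud 12 mm across standing 4 mm above it. The point turns with the nut: two opposite corners lie along its x axis.
- nut_a (a joint): angle of the lid nut of holder a: 0 tight (corners along the holder's x axis), growing anticlockwise seen from above (loosening), friction 0.22 N m; it does not rise.
- holder_b: pressure filter holder, fixed: base plate 194 x 110 mm; at x +46 mm a round steel vessel, 100 mm across, 60 mm high at its rim, 75 mm at the foot of its brass lid nut; at x -50 mm a grey block 60 x 60 x 56 mm high with a dial. Origin: plate centre on the bench. Holders a and b swap places: the left one has y > 0.14, the right one y < 0.02. One has a 22 mm, the other a 26 mm nut, not told which.
- dial_b (a joint): angle of dial b about its upright axis: 0 with the pointer on the red vent mark (along the holder's +y), growing clockwise seen from above; marks 30 degrees apart. Range -0.6 to 4.3, starts between 0.7 and 1.4, friction 0.05 N m, stays where it is left.
- dial_b_grip (a point): on the axis of dial b, 20 mm above its underside. The dial is a black disc 37 mm across, 6 mm thick, with an upright grip bar 11 mm wide, 35 mm long, from 14 mm below to 11 mm above this point. The point turns with the dial; its y axis lies along the bar toward the pointer.
- dial_b_pointer (a point): the pointer end (white line) of the bar of dial b, 17.5 mm from its axis, on top.
- nut_b_seat (a point): foot of the brass lid nut of holder b, on its axis, on the flat dark washer (48 mm across) on which a seated socket stands. The nut is a hexagon 18 mm high, top chamfered, with a stud 12 mm across standing 4 mm above it. The point turns with the nut: two opposite corners lie along its x axis.
- nut_b (a joint): angle of the lid nut of holder b: 0 tight (corners along the holder's x axis), growing anticlockwise seen from above (loosening), friction 0.22 N m; it does not rise.
- socket_18_center (a point): steel hand socket for 18 mm nuts, green band, open end down, 80 mm high, 160 g; point on its axis half-way up. Below: round head 31 mm across, 38 mm high, hexagonal bore 19.5 mm across flats, 28 mm deep, chamfered mouth. Above: hexagonal grip 22 mm across flats, from 2 to 40 mm above this point. Corners of bore and grip lie along the socket's x axis and every 60 degrees.
- socket_18: the 18 mm socket itself; origin at the centre of its lower rim (open mouth), 40 mm below its centre, z up.
- socket_22_center (a point): steel hand socket for 22 mm nuts, blue band, open end down, 80 mm high, 160 g; point on its axis half-way up. Below: round head 35 mm across, 38 mm high, hexagonal bore 23.5 mm across flats, 28 mm deep, chamfered mouth. Above: hexagonal grip 22 mm across flats, from 2 to 40 mm above this point. Corners of bore and grip lie along the socket's x axis and every 60 degrees.
- socket_22: the 22 mm socket itself; origin at the centre of its lower rim (open mouth), 40 mm below its centre, z up.
- socket_26_center (a point): steel hand socket for 26 mm nuts, red band, open end down, 80 mm high, 160 g; point on its axis half-way up. Below: round head 39 mm across, 38 mm high, hexagonal bore 27.5 mm across flats, 28 mm deep, chamfered mouth. Above: hexagonal grip 22 mm across flats, from 2 to 40 mm above this point. Corners of bore and grip lie along the socket's x axis and every 60 degrees.
- socket_26: the 26 mm socket itself; origin at the centre of its lower rim (open mouth), 40 mm below its centre, z up.
- mat: thin dark blue tool mat 225 x 75 x 3 mm, fixed; origin at its centre on the bench, x along its length. The three sockets start on it in a row along x, about 75 mm apart, in any order.
- bottle_center (a point): centre of a white sample bottle, 38 mm across, 84 mm high, bystander.
- tape_center (a point): centre of a yellow roll of tape, 47 mm across, 19 mm high, bystander.
- syringe_center (a point): middle of the barrel of a lying 10 ml syringe, 131 mm long, 22 mm high, bystander.

How it is judged:
By the outcome, as a careful person would: the job done as asked, in the order asked, and still so for the second after the job is handed in, while the arm keeps its last pose, push and grip.
It also fails if it takes over 72 s, if anything falls off the work surface, if the arm or the gripper's body presses on something with over 40 N, if the wrist force passes 120 N, or if a joint passes its speed limit or range.

## Working session

There is one attempt and no reset: what is moved stays moved. The work goes in short steps, Python scripts to look and compute and a tool call to move; the robot and the scene stay as the last step left them, time stands still between calls to the robot, and variables do not carry over. Pictures are saved under pics/ and viewed, at most 10 in all, crops included, and the job is handed in when it is done.

Besides the shell and the picture viewer there is one more tool, called after "Request:" as name(argument=value, ...), one argument or row to a line, values as JSON. arm_command: Moves the arm, as the interface text tells. Its arguments: {"type":"object","properties":{"deltas":{"type":"array"}},"required":["deltas"]}

```bash
ls; mkdir -p pics; python3 - <<'E'
from station import *
import cv2,numpy as np
print(sense(),tip_reach)
for n in("scene","top"):
    c=capture(n);cv2.imwrite(f"pics/{n}0.png",c["pixels"]);print(n,{k:v for k,v in c.items() if k!="pixels"})
E
```

```text
pics
{'time_s': 0.0, 'joints': array([ 8.58633833e+01,  2.20893170e+01,  3.80264607e-01, -3.17095151e-02,
       -6.84125210e+01, -1.48169162e+01]), 'joint_velocities': array([ 0.10826758, -0.1381905 ,  0.07768621, -0.0459173 , -0.04621385,
        0.01570352]), 'effort': array([-5.04392101e-04, -3.90665781e+01,  1.87402511e+01,  4.21972454e+00,
        1.10196567e-02, -1.90972401e-04]), 'tcp_pos': array([0.20278196, 0.5905832 , 0.24047106]), 'ee_rot': array([[ 9.45715984e-01, -3.24993591e-01, -6.66330959e-04],
       [-3.24994271e-01, -9.45713699e-01, -2.07915167e-03],
       [ 4.55526507e-05,  2.18284071e-03, -9.99997617e-01]]), 'wrist_force': array([ 0.45400618, -0.11949916,  0.3521884 ]), 'moment': array([-0.02772263, -0.03783406,  0.00273917]), 'gripper_force': 0.0, 'gripper_width': 1.000372810820869} 0.019
scene {'fovy': 56.27487780501704, 'cx': 319.50474805421237, 'cy': 202.01338545170196, 'rvec': array([ 2.17893176, -0.65557035,  0.2825465 ]), 'tvec': array([-0.43212055,  0.28612109,  0.83308332])}
top {'fovy': 51.5078824282024, 'cx': 317.7809965298003, 'cy': 198.94944801371497, 'rvec': array([ 2.09253419, -2.14108919,  0.20333995]), 'tvec': array([0.05606037, 0.53862612, 1.01114454])}
```

View pics/top0.png

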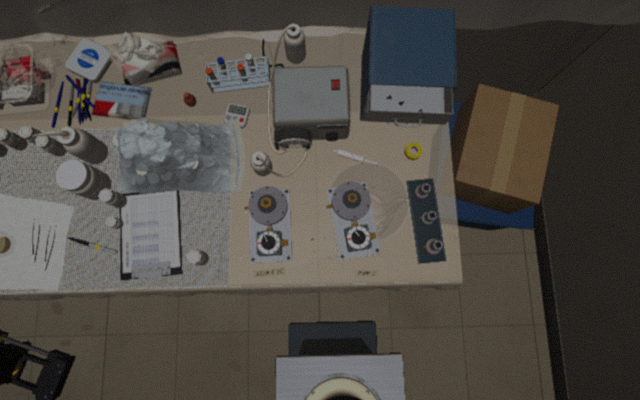

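View pics/scene0.png

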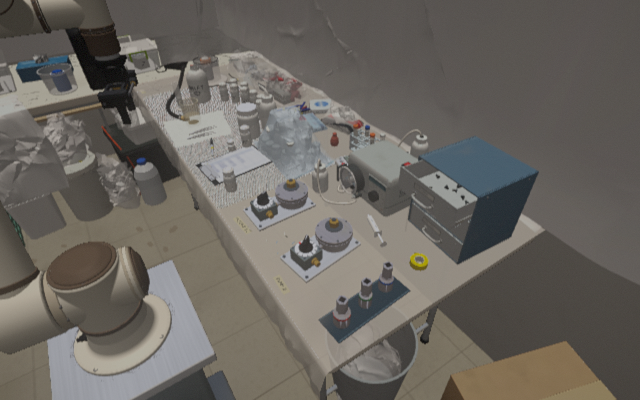

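Top view: the holders are at about (268,225) on the left and (353,220) on the right, with the nuts up and the dials down. The sockets are on the mat at about (423,190), (430,217) and (434,246). In the scene view the arm stands clear to the left.

```bash
cat > h.py <<'E'
import numpy as np,cv2
from scipy.spatial.transform import Rotation as R
from station import sense,capture,tip_reach
def cam(c):
    f=200/np.tan(np.radians(c["fovy"]/2)); M=cv2.Rodrigues(np.array(c["rvec"]))[0]
    return f,M,np.array(c["tvec"])
def pt(c,u,v,z,fish=False):
    f,M,t=cam(c); a=np.array([u-c["cx"],v-c["cy"]])
    if fish:
        r=np.hypot(*a); d=np.r_[a/max(r,1e-9)*np.sin(r/f),np.cos(r/f)]
    else: d=np.r_[a/f,1]
    d=M.T@d; o=-M.T@t
    return o+d*(z-o[2])/d[2]
def px(c,P,fish=False):
    f,M,t=cam(c); q=M@np.array(P)+t
    if fish:
        th=np.arctan2(np.hypot(q[0],q[1]),q[2]); n=np.hypot(q[0],q[1]); return f*th*q[:2]/n+[c["cx"],c["cy"]]
    return f*q[:2]/q[2]+[c["cx"],c["cy"]]
def delta(P,yaw,z=None):
    """row deltas: tool pointing down, tool x axis at world angle yaw (deg); from measured pose"""
    s=sense(); E=np.array(s["ee_rot"]); y=np.radians(yaw)
    T=np.array([[np.cos(y),np.sin(y),0],[np.sin(y),-np.cos(y),0],[0,0,-1]])
    return np.round(np.r_[R.from_matrix(E.T@T).as_rotvec(),100*E.T@(np.array(P)-s["tcp_pos"])],3)
E
python3 - <<'E'
from h import *
c=capture("top"); p=c["pixels"]
cv2.imwrite("pics/crop1.png",cv2.resize(p[165:275,240:450],None,fx=3.8,fy=3.8,interpolation=cv2.INTER_CUBIC))
for n,u,v,z in [("nutL",268,204,.095),("dialL",269,242,.08),("nutR",351,202,.095),("dialR",357,239,.08),("s1",424,189,.08),("s2",431,217,.08),("s3",435,246,.08),("holdL plate BL",250,261,0.005),("plate TL",248,191,.005),("plateTR",289,190,.005),("plateBR",292,259,.005)]: print(n,pt(c,u,v,z).round(4))
print(-cam(c)[1].T@cam(c)[2])
E
```

```text
nutL [0.5217 0.1663 0.095 ]
dialL [0.4297 0.1656 0.08  ]
nutR [ 0.5219 -0.0379  0.095 ]
dialR [ 0.4321 -0.0503  0.08  ]
s1 [ 0.5536 -0.2233  0.08  ]
s2 [ 0.4823 -0.2355  0.08  ]
s3 [ 0.4106 -0.2398  0.08  ]
holdL plate BL [0.3884 0.2243 0.005 ]
plate TL [0.5756 0.2315 0.005 ]
plateTR [0.5757 0.1208 0.005 ]
plateBR [0.3911 0.1146 0.005 ]
[0.33309267 0.04189393 1.09679911]
```

View pics/crop1.png

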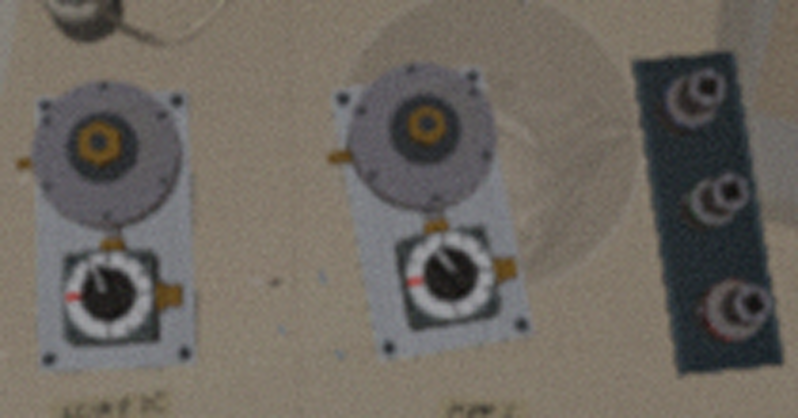

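The crop shows the left dial pointer up-left at (100,280), with its red mark at left (72,297). So it is about 70° clockwise of vent. The left nut at (98,143) looks larger than the right one. The socket bands look unclear, green and red from far to near. Next I go over the left holder.

```bash
python3 -c "
from h import *
print(delta([.45,.166,.24],-157))"
```

```text
[ 1.0000e-03 -2.0000e-03  2.4090e+00  3.7176e+01  3.2139e+01  1.2900e-01]
```

Request:
arm_command(
  deltas=[
    [0, 0, 2.41, 37.2, 32.1, 0.1, -1],
    [0, 0, 2.41, 37.2, 32.1, 0.1, -1],
    [0, 0, 2.41, 37.2, 32.1, 0.1, -1],
    [0, 0, 2.41, 37.2, 32.1, 0.1, -1],
    [0, 0, 2.41, 37.2, 32.1, 0.1, -1],
    [0, 0, 2.41, 37.2, 32.1, 0.1, -1],
    [0, 0, 2.41, 37.2, 32.1, 0.1, -1],
    [0, 0, 2.41, 37.2, 32.1, 0.1, -1],
  ],
)

```text
time_s: 0.82
tcp_pos: [0.3713, 0.3012, 0.2409]
ee_rot: [[0.232, -0.973, 0.0], [-0.973, -0.232, 0.0], [-0.0, -0.0, -1.0]]
wrist_force: [0.8, 0.4, 0.1]
gripper_width: 0.999
gripper_force: 0.0
```

```bash
python3 -c "
from h import *
print(sense()['joints'].round(1),delta([.45,.166,.24],-157))"
```

```text
[ 58.6   7.6 -19.5  -0.  -62.9 -45.1] [ 0.     0.     1.404 14.975 -4.516  0.089]
```

Request:
arm_command(
  deltas=[
    [0, 0, 1.4, 15, -4.5, 0, -1],
    [0, 0, 1.4, 15, -4.5, 0, -1],
    [0, 0, 1.4, 15, -4.5, 0, -1],
    [0, 0, 1.4, 15, -4.5, 0, -1],
    [0, 0, 1.4, 15, -4.5, 0, -1],
    [0, 0, 1.4, 15, -4.5, 0, -1],
    [0, 0, 1.4, 15, -4.5, 0, -1],
    [0, 0, 1.4, 15, -4.5, 0, -1],
  ],
)

```text
time_s: 1.48
tcp_pos: [0.4502, 0.1676, 0.2406]
ee_rot: [[-0.694, -0.72, -0.001], [-0.72, 0.694, -0.0], [0.001, 0.0, -1.0]]
wrist_force: [0.1, 0.6, 0.8]
gripper_width: 1.004
gripper_force: 0.0
```

```bash
python3 -c "
from h import *
s=sense();print(s['joints'].round(1),s['tcp_pos'],delta([.45,.166,.24],-157))
c=capture('wrist');cv2.imwrite('pics/w1.png',c['pixels']);np.save('w1.npy',c,allow_pickle=True)
print(c['fovy'],c['cx'],c['cy'],-cam(c)[1].T@cam(c)[2])
for P in [(.5217,.1663,.095),(.4297,.1656,.09),(.45,.166,0.03)]: print(px(c,P,True))
"
```

```text
[ 39.8   7.9 -19.2  -0.  -63.  -83.8] [0.4502456  0.16757308 0.24060472] [ 0.    -0.001  0.402  0.13  -0.092  0.061]
65.70646984690485 318.33281787061213 199.33728273985682 [0.40551151 0.12055948 0.38345601]
[266.81705038 240.18061283]
[332.74401158 175.85914413]
[317.90614164 179.51521207]
```

View pics/w1.png

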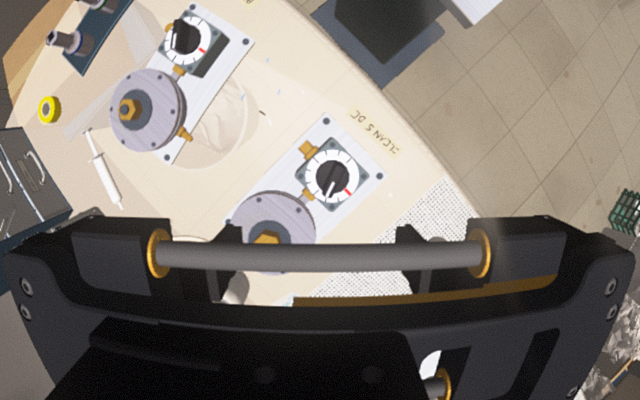

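The wrist view shows the left dial at (331,177), its red mark at (348,191) and its white pointer line ending at about (328,195). The left nut is at (266,240), partly behind the gripper. I'll measure the dial.

```bash
python3 - <<'E'
from h import *
c=np.load('w1.npy',allow_pickle=True).item();p=c['pixels']
x0,y0=296,140;r=p[y0:215,x0:366].astype(int)
h=cv2.cvtColor(r.astype(np.uint8),cv2.COLOR_BGR2HSV)
w=((h[...,2]>170)&(h[...,1]<40)).astype(np.uint8)
red=((h[...,1]>110)&((h[...,0]<8)|(h[...,0]>172))).astype(np.uint8)
n,l,s,ce=cv2.connectedComponentsWithStats(w)
for i in range(1,n):
    if s[i,4]>8: print('w',s[i],ce[i]+[x0,y0])
n,l2,s2,ce2=cv2.connectedComponentsWithStats(red)
for i in range(1,n):
    if s2[i,4]>3: print('r',s2[i],ce2[i]+[x0,y0],pt(c,*(ce2[i]+[x0,y0]),.057,True))
cv2.imwrite('pics/w1c.png',np.hstack([cv2.resize(r.astype(np.uint8),None,fx=5,fy=5,interpolation=cv2.INTER_CUBIC),cv2.cvtColor(cv2.resize(w*255,None,fx=5,fy=5),cv2.COLOR_GRAY2BGR)]))
E
```

```text
w [  0   0  10  31 186] [299.10215054 153.87096774]
w [12  0 19  8 89] [317.07865169 142.31460674]
w [   4    0   66   75 2883] [338.56087409 180.19146722]
w [  0  38   9  20 112] [298.72321429 188.03571429]
w [ 0 63 12 12 64] [300.671875 210.109375]
r [49 49  6  6 17] [347.52941176 191.64705882] [0.43274052 0.19434354 0.057     ]
```

View pics/w1c.png

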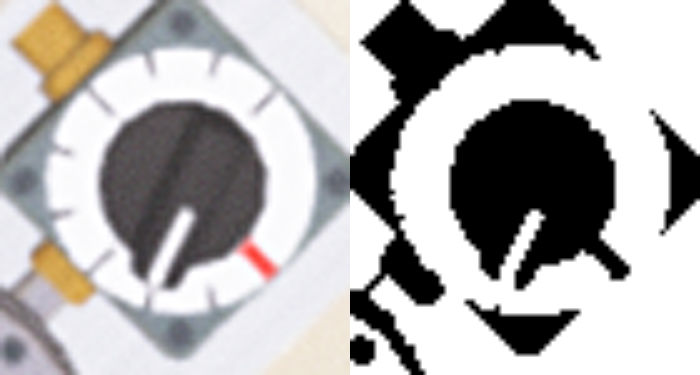

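Crop: the ring centre is at image (332.4,176.1). The pointer line runs from (333.6,182.4) to its end at (326.4,196.6), and the red mark is at (347.5,191.6).

```bash
python3 - <<'E'
from h import *
c=np.load('w1.npy',allow_pickle=True).item()
C=pt(c,332.4,176.1,.057,True); r=pt(c,347.5,191.6,.057,True)
a=pt(c,333.6,182.4,.088,True); b=pt(c,326.4,196.6,.088,True)
ang=lambda v:np.degrees(np.arctan2(v[1],v[0]))
print(C,r,'vent dir',ang(r-C),'rad',np.hypot(*(r-C)[:2])); print(a,b,'line dir',ang(b-a),'tip from C',ang(b-C),np.hypot(*(b-C)[:2]))
for z in(.084,.088,.092):
  b=pt(c,326.4,196.6,z,True);print(z,b,np.hypot(*(b-C)[:2]),ang(b-C))
# holder yaw from block screws (z .056): opposite corners
S=[pt(c,296+u/5,140+v/5,.056,True) for u,v in((183,20),(335,183),(182,335),(25,183))]
print([ang(S[(i+1)%4]-S[i]) for i in range(4)],np.mean(S,0))
print('nut',pt(c,266,240,.093,True))
print(sense()['joints'],delta([*C[:2],.15],-158))
E
```

```text
[0.43286534 0.17059963 0.057     ] [0.43272819 0.19428303 0.057     ] vent dir 90.33180300710323 rad 0.023683796073708366
[0.4336952  0.17116312 0.088     ] [0.44851697 0.17656754 0.088     ] line dir 20.03323895154289 tip from C 20.8716722743471 0.016750802481430075
0.084 [0.44909919 0.1773258  0.084     ] 0.017572117295923794 22.50568636873912
0.088 [0.44851697 0.17656754 0.088     ] 0.016750802481430075 20.8716722743471
0.092 [0.44793474 0.17580928 0.092     ] 0.015944508364049335 19.070806283535735
[np.float64(89.61235078624112), np.float64(2.032532947185448), np.float64(-88.758535251594), np.float64(-177.83809080844662)] [0.43312943 0.17085235 0.056     ]
nut [0.52297828 0.16590536 0.093     ]
[ 3.98607997e+01  7.90897900e+00 -1.91762361e+01 -2.15947005e-02
 -6.29553898e+01 -8.40297304e+01] [ 0.000e+00 -1.000e-03  4.160e-01  9.930e-01  1.430e+00  9.057e+00]
```

Request:
arm_command(
  deltas=[
    [0, 0, 0.125, 0.6, 0.8, 4, 0.05],
    [0, 0, 0.25, 1.0, 1.5, 8, 0.05],
    [0, 0, 0.375, 1.0, 1.45, 11, 0.05],
    [0, 0, 0.44, 1.0, 1.45, 12, 0.05],
    [0, 0, 0.44, 1.0, 1.45, 12, 0.05],
    [0, 0, 0.44, 1.0, 1.45, 12, 0.05],
  ],
)

```text
time_s: 2.03
tcp_pos: [0.433, 0.171, 0.1208]
ee_rot: [[-0.931, -0.366, -0.001], [-0.366, 0.931, -0.001], [0.001, -0.001, -1.0]]
wrist_force: [0.1, 0.1, 1.2]
gripper_width: 0.628
gripper_force: 0.0
```

```bash
python3 -c "
from h import *
s=sense();print(s['joints'].round(1),s['tcp_pos'],delta([.433,.1705,.086],-159.3))
"
```

```text
[  41.6   14.4  -30.9    0.   -44.8 -110.2] [0.43300109 0.17095617 0.12075029] [-1.000e-03 -1.000e-03  1.300e-02  1.400e-02 -4.000e-02  3.475e+00]
```

Request:
arm_command(
  deltas=[
    [0, 0, 0.01, 0, 0, 1.5, 0.05],
    [0, 0, 0.01, 0, -0.05, 3.0, 0.05],
    [0, 0, 0.01, 0, -0.05, 3.4, 0.05],
    [0, 0, 0.01, 0, -0.05, 3.4, 0.05],
    [0, 0, 0.01, 0, -0.05, 3.4, 0.85],
    [0, 0, 0.01, 0, -0.05, 3.4, 0.85],
    [0, 0, 0.01, 0, -0.05, 3.4, 0.85],
    [0, 0, 0.01, 0, -0.05, 3.4, 0.85],
  ],
)

```text
time_s: 2.7
tcp_pos: [0.4335, 0.1708, 0.0877]
ee_rot: [[-0.935, -0.353, 0.001], [-0.353, 0.935, 0.001], [-0.002, 0.001, -1.0]]
wrist_force: [0.2, -0.6, -0.1]
gripper_width: 0.254
gripper_force: 0.0
```

```bash
python3 -c "
from h import *
s=sense();print(s['joints'].round(1),s['tcp_pos'],s['wrist_force'],s['moment'],s['gripper_width'],s['gripper_force'],delta([.433,.1705,.086],-88.8))
"
```

```text
[  41.6   17.3  -33.1    0.   -39.5 -110.9] [0.43347532 0.17077018 0.08765294] [ 0.19094721 -0.57874132 -0.09297876] [ 0.03577635 -0.07733271  0.02715246] 0.25448248679316565 0.0 [-1.00e-03  2.00e-03 -1.23e+00  5.40e-02 -9.00e-03  1.65e-01]
```

Request:
arm_command(
  deltas=[
    [0, 0, 0, 0, 0, 0, 1],
    [0, 0, 0, 0, 0, 0, 1],
    [0, 0, 0, 0, 0, 0, 1],
    [0, 0, 0, 0, 0, 0, 1],
  ],
)

```text
time_s: 3.03
tcp_pos: [0.4333, 0.1705, 0.0872]
ee_rot: [[-0.936, -0.353, 0.0], [-0.353, 0.936, 0.0], [-0.0, -0.0, -1.0]]
wrist_force: [0.3, -1.0, 2.4]
gripper_width: 0.119
gripper_force: 30.0
```

```bash
python3 -c "
from h import *
s=sense();print(s['joints'].round(1),s['tcp_pos'],s['wrist_force'],s['moment'],s['gripper_width'],s['gripper_force'],delta([.433,.1705,.086],-88.8))
"
```

```text
[  41.6   17.4  -33.1    0.   -39.5 -110.9] [0.43325875 0.17047923 0.08719989] [ 0.32796018 -1.03271477  2.42507646] [-0.13895365 -0.08836817 -0.05132467] 0.1187443139164322 29.96530830860138 [-0.     0.    -1.231  0.024  0.011  0.12 ]
```

Request:
arm_command(
  deltas=[
    [0, 0, -0.12, 0, 0, 0, 1],
    [0, 0, -0.24, 0, 0, 0, 1],
    [0, 0, -0.36, 0, 0, 0, 1],
    [0, 0, -0.48, 0, 0, 0, 1],
    [0, 0, -0.6, 0, 0, 0, 1],
    [0, 0, -0.72, 0, 0, 0, 1],
    [0, 0, -0.84, 0, 0, 0, 1],
    [0, 0, -0.96, 0, 0, 0, 1],
  ],
)

```text
time_s: 3.7
tcp_pos: [0.4329, 0.1707, 0.0872]
ee_rot: [[-0.242, -0.97, -0.0], [-0.97, 0.242, 0.0], [-0.0, 0.0, -1.0]]
wrist_force: [-1.7, 0.6, 4.6]
gripper_width: 0.129
gripper_force: 30.0
```

Request:
arm_command(
  deltas=[
    [0, 0, -0.12, 0, 0, 0, 1],
    [0, 0, -0.22, 0, 0, 0, 1],
    [0, 0, -0.27, 0, 0, 0, 1],
    [0, 0, -0.27, 0, 0, 0, 1],
    [0, 0, -0.27, 0, 0, 0, 1],
  ],
)

```text
time_s: 4.12
tcp_pos: [0.4328, 0.1707, 0.0872]
ee_rot: [[0.019, -1.0, -0.0], [-1.0, -0.019, 0.0], [-0.0, 0.0, -1.0]]
wrist_force: [-2.8, 2.0, 5.2]
gripper_width: 0.122
gripper_force: 29.9
```

```bash
python3 -c "
from h import *
s=sense();print(s['joints'].round(1),s['tcp_pos'],s['wrist_force'],s['moment'],s['gripper_width'],s['gripper_force'],delta([.433,.1705,.086],-88.8))
"
```

```text
[ 41.6  17.3 -33.1  -0.  -39.6 -40.5] [0.4328043  0.17071048 0.08717586] [-2.81933638  2.02116386  5.15047637] [0.634699   1.03174185 0.0268897 ] 0.12220651463327015 29.948347806930542 [ 0.     0.    -0.002  0.021 -0.019  0.118]
```

Request:
arm_command(
  deltas=[
    [0, 0, 0, 0, 0, 0, 0.2],
    [0, 0, 0, 0, 0, 0, 0.2],
    [0, 0, 0, 0, 0, 0, 0.2],
    [0, 0, 0, 0, 0, -2, 0.2],
    [0, 0, 0, 0, 0, -5, 0],
    [0, 0, 0, -3, -2, -9, -0.2],
    [0, 0, 0, -6.5, -4.7, -10, -0.3],
    [0, 0, 0, -6.5, -4.7, -10, -0.3],
  ],
)

```text
time_s: 4.78
tcp_pos: [0.4829, 0.2403, 0.1907]
ee_rot: [[0.021, -1.0, 0.009], [-1.0, -0.021, 0.005], [-0.005, -0.009, -1.0]]
wrist_force: [1.0, 0.3, -0.6]
gripper_width: 0.602
gripper_force: 0.0
```

Request:
arm_command(
  deltas=[
    [0, 0, 0, 0, 0, 0, -0.3],
    [0, 0, 0, 0, 0, 0, -0.3],
  ],
)

```text
time_s: 4.95
tcp_pos: [0.4785, 0.2364, 0.1862]
ee_rot: [[0.019, -1.0, -0.001], [-1.0, -0.019, -0.001], [0.0, 0.001, -1.0]]
wrist_force: [-0.3, 0.2, 0.1]
gripper_width: 0.641
gripper_force: 0.0
```

```bash
python3 -c "
from h import *
s=sense();print(s['joints'].round(1),s['tcp_pos'],s['wrist_force'])
c=capture('wrist');np.save('w2.npy',c,allow_pickle=True)
o=-cam(c)[1].T@cam(c)[2];print(o)
q=[px(c,P,True) for P in [(.5217,.1703,.095),(.433,.1705,.06)]];print(q)
m=np.mean(q,0).astype(int)
x0,y0=max(0,m[0]-110),max(0,m[1]-75);print(x0,y0)
cv2.imwrite('pics/w2.png',cv2.resize(c['pixels'][y0:y0+150,x0:x0+200],None,fx=4,fy=4,interpolation=cv2.INTER_CUBIC))
"
```

```text
[ 43.7  16.  -17.   -0.  -57.1 -42.6] [0.47851068 0.23639325 0.186174  ] [-0.27951345  0.18670639  0.05619202]
[0.48028493 0.17118397 0.3290035 ]
[array([263.3084824 , 123.02165326]), array([372.50069277, 125.48854272])]
207 49
```

View pics/w2.png

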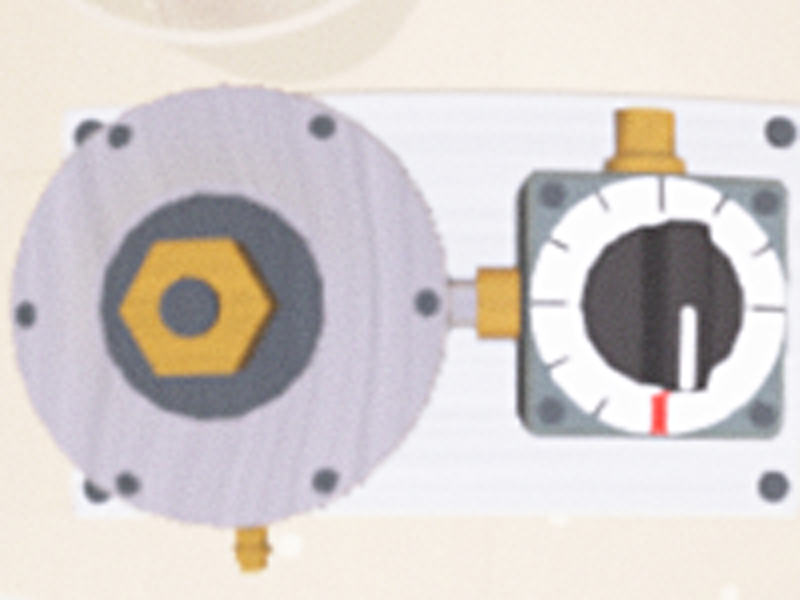

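The crop shows the pointer line at (688,308)–(688,388), parallel to the red mark at (659,393)–(658,433). The nut's top face has corners at (120,308) and (275,305) and flats at v 240 and 376.

```bash
python3 - <<'E'
from h import *
c=np.load('w2.npy',allow_pickle=True).item();p=c['pixels']
P=lambda u,v,z:pt(c,207+(u+.5)/4-.5,49+(v+.5)/4-.5,z,True)
ang=lambda v:np.degrees(np.arctan2(v[1],v[0]))
C=P(659,306,.057)
print('C',C,'red',ang(P(658.5,414,.057)-C),'ticks',ang(P(658,415,.057)-P(661,195,.057)),ang(P(547,302,.057)-P(768,309,.057)))
for z in(.086,.089): print('ptr',ang(P(688,388,z)-P(688,308,z)),ang(P(688,388,z)-C),P(688,388,z))
S=[P(u,v,.056) for u,v in((553,195),(766,203),(764,415),(551,411))];print('screws',np.mean(S,0),[ang(S[(i+1)%4]-S[i]) for i in range(4)])
# pad: brass mask
r=p[49:199,207:407];h=cv2.cvtColor(r,cv2.COLOR_BGR2HSV)
m=((h[...,1]>110)&(h[...,0]>12)&(h[...,0]<32)&(h[...,2]>150)).astype(np.uint8);m[:,75:]=0;m[110:]=0
k=max(cv2.findContours(m,0,1)[0],key=cv2.contourArea); hull=cv2.convexHull(k)
W=np.array([pt(c,207+q[0][0],49+q[0][1],.093,True)[:2]*1000 for q in hull],np.float32)
print('nut mean',cv2.minEnclosingCircle(W),cv2.minAreaRect(W))
# washer, lid
print('washer ctr',P(212,306,.075),'ring dia',P(102,306,.075)[0]-P(323,306,.075)[0])
print('stud',P(190,307,.097),'lid',P(230,305,.060),'corners',P(120,308,.093),P(275,305,.093),ang(P(120,308,.093)-P(275,305,.093)))
print('AF',P(200,240,.093)-P(200,376,.093))
E
```

```text
C [0.43349135 0.17021738 0.057     ] red 91.93931269339895 ticks 91.12921302189885 0.8746018483729167
ptr 92.28669276315856 95.24112806306877 [0.43201241 0.18634002 0.086     ]
ptr 92.2866927631584 93.17154753506007 [0.43260836 0.18615291 0.089     ]
screws [0.43296483 0.17004512 0.056     ] [np.float64(-178.90071123731462), np.float64(91.79063973560069), np.float64(1.0477975205013157), np.float64(-89.01945030560856)]
nut mean ((528.4036254882812, 172.1605224609375), 14.636085510253906) ((528.3287353515625, 172.0887451171875), (25.6077938079834, 29.112268447875977), 89.58126068115234)
washer ctr [0.52832266 0.1719376  0.075     ] ring dia 0.046610859315137865
stud [0.52840265 0.1720119  0.097     ] lid [0.52716152 0.17180019 0.06      ] corners [0.54318498 0.17197669 0.093     ] [0.51271335 0.17177198 0.093     ] 0.3849057899538883
AF [ 7.93915775e-05 -2.62712144e-02  0.00000000e+00]
```

The nut measures 26 mm, centred at (0.5284, 0.1720) with holder yaw about 1.1°. The dial is on vent within about 1°. Now the sockets.

Request:
arm_command(
  deltas=[
    [0, 0, 0, 4, 0, 0, -0.3],
    [0, 0, 0, 8, 0, 0, -0.3],
    [0, 0, 0, 12, 0, 0, -0.3],
    [0, 0, 0, 16, 0, 0, -0.3],
    [0, 0, 0, 20, 0, 0, -0.3],
    [0, 0, 0, 24, 0, 0, -0.3],
    [0, 0, 0, 28, 0, 0, -0.3],
    [0, 0, 0, 32, 0, 0, -0.3],
  ],
)

```text
time_s: 5.67
tcp_pos: [0.4829, -0.086, 0.1861]
ee_rot: [[0.019, -1.0, -0.002], [-1.0, -0.019, -0.0], [0.0, 0.002, -1.0]]
wrist_force: [0.5, -0.3, -0.1]
gripper_width: 0.65
gripper_force: 0.0
```

Request:
arm_command(
  deltas=[
    [0, 0, 0, 4, 0, 0, -0.3],
    [0, 0, 0, 7, 0, 0, -0.3],
    [0, 0, 0, 8, 0, 0, -0.3],
    [0, 0, 0, 8, 0, 0, -0.3],
    [0, 0, 0, 8, 0, 0, -0.3],
  ],
)

```text
time_s: 6.08
tcp_pos: [0.4854, -0.1639, 0.1861]
ee_rot: [[0.018, -1.0, -0.002], [-1.0, -0.018, 0.0], [-0.0, 0.002, -1.0]]
wrist_force: [-0.5, 1.2, -0.0]
gripper_width: 0.653
gripper_force: 0.0
```

```bash
python3 -c "
from h import *
s=sense();print(s['joints'].round(1),s['tcp_pos'],s['wrist_force'])
c=capture('wrist');np.save('w3.npy',c,allow_pickle=True)
o=-cam(c)[1].T@cam(c)[2];print(o)
q=[px(c,P,True) for P in [(.4106,-.2398,.083),(.4823,-.2355,.083),(.5536,-.2233,.083)]];print(q)
m=np.mean(q,0).astype(int)
x0,y0=max(0,m[0]-130),max(0,m[1]-60);print(x0,y0)
cv2.imwrite('pics/w3.png',cv2.resize(c['pixels'][y0:y0+120,x0:x0+266],None,fx=3,fy=3,interpolation=cv2.INTER_CUBIC))
"
```

```text
[ -0.5  14.  -19.8  -0.  -56.3   1.5] [ 0.48540706 -0.16386535  0.18609754] [-0.49082535  1.24963161 -0.03061409]
[ 0.48720591 -0.22919912  0.32888052]
[array([412.76269439, 115.22798349]), array([324.26857925, 116.34901112]), array([235.42378048, 131.72700026])]
194 61
```

View pics/w3.png

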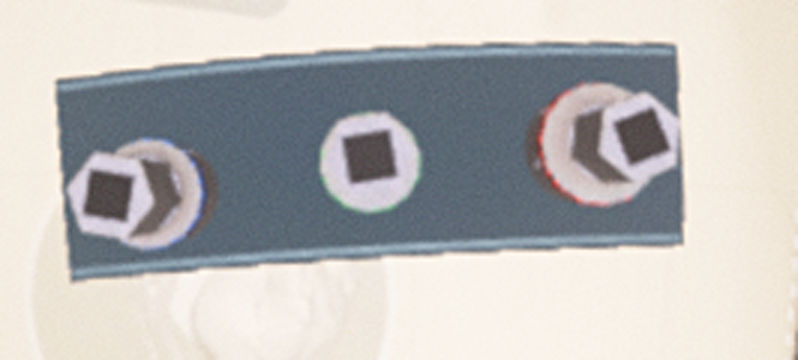

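The crop shows blue far (left), green in the middle and red near (right). The red socket's top hexagon centre is at about crop (640,138), i.e. pixel (407,107). I'll zoom in for its yaw.

```bash
python3 -c "
from h import *
c=np.load('w3.npy',allow_pickle=True).item();p=c['pixels'][84:128,370:426]
p=cv2.resize(p,None,fx=12,fy=12,interpolation=cv2.INTER_CUBIC)
cv2.imwrite('pics/w3c.png',np.clip((p.astype(float)-60)*1.3,0,255).astype(np.uint8))"
```

```text
(no output)
```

View pics/w3c.png

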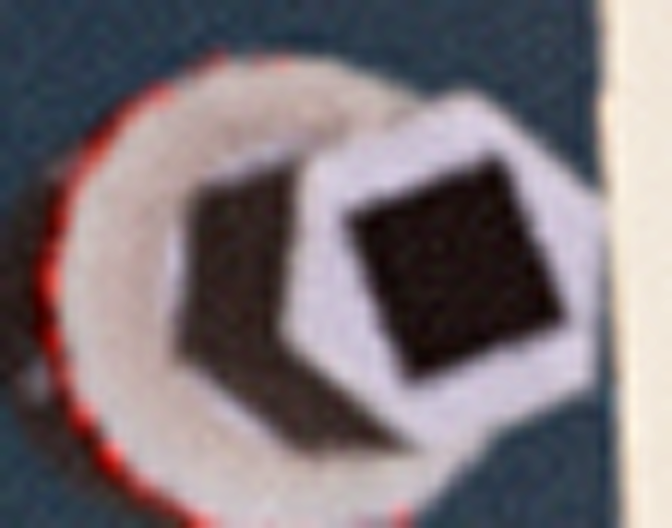

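Zoom: the top hexagon's corners are at (475,92), (605,205), (590,385), (415,447), (280,330) and (308,160).

```bash
python3 -c "
from h import *
c=np.load('w3.npy',allow_pickle=True).item()
K=np.array([(475,92),(605,205),(590,385),(415,447),(280,330),(308,160)])
W=np.array([pt(c,370+(u+.5)/12-.5,84+(v+.5)/12-.5,.083,True) for u,v in K])
m=W.mean(0);d=W-m;print(m,np.hypot(d[:,0],d[:,1]),(np.degrees(np.arctan2(d[:,1],d[:,0]))%60).round(1))
yaw=-90
s=sense();print(s['joints'].round(2),delta([*m[:2],.18],-90))
"
```

```text
[ 0.41594015 -0.24700476  0.083     ] [0.01241442 0.01237449 0.01269847 0.01239091 0.01256356 0.01198919] [22.3 25.4 25.7 21.4 23.1 25.9]
[-4.100e-01  1.403e+01 -1.979e+01 -2.000e-02 -5.626e+01  1.550e+00] [1.000e-03 0.000e+00 2.000e-02 8.244e+00 7.146e+00 6.390e-01]
```

Request:
arm_command(
  deltas=[
    [0, 0, 0.12, 3, 2.5, 1, 0],
    [0, 0, 0.125, 6, 5, 3, 0],
    [0, 0, 0.125, 8.24, 7.15, 5, 0],
    [0, 0, 0.125, 8.24, 7.15, 6.5, 0],
    [0, 0, 0.125, 8.24, 7.15, 6.5, 0],
    [0, 0, 0.125, 8.24, 7.15, 6.5, 0],
  ],
)

```text
time_s: 6.63
tcp_pos: [0.417, -0.2465, 0.1218]
ee_rot: [[-0.103, -0.995, -0.001], [-0.995, 0.103, -0.0], [0.0, 0.001, -1.0]]
wrist_force: [0.9, -0.4, 0.8]
gripper_width: 0.497
gripper_force: 0.0
```

```bash
python3 -c "
from h import *
s=sense();print(s['joints'].round(2),s['tcp_pos'],s['gripper_width'],delta([.416,-.247,.070],-96))
"
```

```text
[-1.132e+01  1.598e+01 -2.830e+01  2.000e-02 -4.579e+01  5.390e+00] [ 0.41695907 -0.24651684  0.12176115] 0.49735226268477734 [ 1.000e-03 -0.000e+00  1.000e-03  5.700e-02  8.400e-02  5.176e+00]
```

Request:
arm_command(
  deltas=[
    [0, 0, 0, 0.03, 0.05, 2.0, 0],
    [0, 0, 0, 0.03, 0.05, 3.8, 0],
    [0, 0, 0, 0.03, 0.05, 5.1, 0],
    [0, 0, 0, 0.03, 0.05, 5.1, 0],
    [0, 0, 0, 0.03, 0.05, 5.1, 0],
    [0, 0, 0, 0.03, 0.05, 5.1, 1],
    [0, 0, 0, 0.03, 0.05, 5.1, 1],
    [0, 0, 0, 0.03, 0.05, 5.1, 1],
  ],
)

```text
time_s: 7.3
tcp_pos: [0.4174, -0.2476, 0.072]
ee_rot: [[-0.104, -0.995, 0.002], [-0.995, 0.104, -0.001], [0.0, -0.003, -1.0]]
wrist_force: [-1.1, 0.8, 0.2]
gripper_width: 0.355
gripper_force: 0.0
```

Request:
arm_command(
  deltas=[
    [0, 0, 0, 0, 0, 0, 1],
    [0, 0, 0, 0, 0, 0, 1],
    [0, 0, 0, 0, 0, 0, 1],
    [0, 0, 0, 0, 0, -0.3, 1],
    [0, 0, 0, 0, 0, -1.5, 1],
    [0, 0, 0, 0, 0, -1.5, 1],
    [0, 0, 0, 0, 0, -1.5, 1],
  ],
)

```text
time_s: 7.88
tcp_pos: [0.4166, -0.2477, 0.086]
ee_rot: [[-0.105, -0.994, 0.001], [-0.994, 0.105, -0.0], [-0.0, -0.001, -1.0]]
wrist_force: [0.1, 0.3, -2.3]
gripper_width: 0.25
gripper_force: 29.7
```

```bash
python3 -c "
from h import *
s=sense();print(s['joints'].round(2),s['tcp_pos'],s['wrist_force'],s['moment'],s['gripper_width']*87,s['gripper_force'],delta([.416,-.247,.24],-118.9))
"
```

```text
[-1.148e+01  1.900e+01 -3.060e+01 -1.000e-02 -4.033e+01  5.460e+00] [ 0.41664151 -0.24767022  0.08603637] [ 0.14066037  0.33299918 -2.33754135] [ 0.1506759  -0.04830227 -0.00950805] 21.764686376524857 29.738953584164847 [-1.0000e-03  0.0000e+00  3.9900e-01 -6.0000e-02  5.2000e-02 -1.5396e+01]
```

Request:
arm_command(
  deltas=[
    [0, 0, 0, 0, 0, -4, 1],
    [0, 0, 0, 0, 0, -8, 1],
    [0, 0, 0, -1, 0, -12, 1],
    [0, 0, 0.1, -4, -0.5, -14, 1],
    [0, 0, 0.15, -8, -1, -14, 1],
    [0, 0, 0.2, -12, -2, -14, 1],
    [0, 0, 0.25, -16, -2.5, -14, 1],
    [0, 0, 0.3, -20, -3, -14, 1],
  ],
)

```text
time_s: 8.55
tcp_pos: [0.4669, -0.0501, 0.2253]
ee_rot: [[-0.397, -0.918, -0.001], [-0.918, 0.397, 0.0], [-0.0, 0.001, -1.0]]
wrist_force: [0.8, -0.7, -2.3]
gripper_width: 0.251
gripper_force: 29.7
```

```bash
python3 -c "
from h import *
s=sense();print(s['joints'].round(2),s['tcp_pos'],s['wrist_force'],s['gripper_width']*87,delta([.5284,.172,.20],-118.9))
"
```

```text
[ 1.376e+01  7.590e+00 -2.191e+01 -4.000e-02 -6.053e+01 -3.713e+01] [ 0.46685307 -0.05007549  0.22528887] [ 0.83852516 -0.67423711 -2.30672061] 21.810563472731754 [ 1.0000e-03  0.0000e+00  9.6000e-02 -2.2826e+01  3.1660e+00  2.5340e+00]
```

Request:
arm_command(
  deltas=[
    [0, 0, 0.05, -4, 0.5, 0, 1],
    [0, 0, 0.096, -8, 1, 0, 1],
    [0, 0, 0.096, -12, 1.6, 0, 1],
    [0, 0, 0.096, -16, 2.2, 0, 1],
    [0, 0, 0.096, -20, 2.8, 0, 1],
    [0, 0, 0.096, -22.8, 3.17, 0, 1],
    [0, 0, 0.096, -22.8, 3.17, 2, 1],
    [0, 0, 0.096, -22.8, 3.17, 2.5, 1],
  ],
)

```text
time_s: 9.22
tcp_pos: [0.5262, 0.1713, 0.1971]
ee_rot: [[-0.479, -0.878, -0.006], [-0.878, 0.479, -0.002], [0.005, 0.004, -1.0]]
wrist_force: [-1.7, -1.4, -3.8]
gripper_width: 0.249
gripper_force: 29.7
```

Request:
arm_command(
  deltas=[
    [0, 0, 0, 0, 0, 1, 1],
    [0, 0, 0, 0, 0, 1, 1],
    [0, 0, 0, 0, 0, 1, 1],
  ],
)

```text
time_s: 9.47
tcp_pos: [0.5275, 0.169, 0.1903]
ee_rot: [[-0.481, -0.877, -0.001], [-0.877, 0.481, -0.001], [0.002, 0.001, -1.0]]
wrist_force: [-0.8, 0.3, -1.5]
gripper_width: 0.249
gripper_force: 29.7
```

```bash
python3 -c "
from h import *
s=sense();print(s['joints'].round(2),s['tcp_pos'],s['wrist_force'],s['gripper_width']*87,delta([.5284,.172,.17],-118.9))
c=capture('wrist');np.save('w4.npy',c,allow_pickle=True)
q=[px(c,P,True) for P in [(.5284,.172,.093),(*s['tcp_pos'][:2],s['tcp_pos'][2]-.03)]];print(q)
x0,y0=200,110
cv2.imwrite('pics/w4.png',cv2.resize(c['pixels'][y0:y0+170,x0:x0+220],None,fx=3.5,fy=3.5,interpolation=cv2.INTER_CUBIC))
"
```

```text
[ 3.454e+01  1.768e+01 -1.392e+01  1.000e-02 -5.850e+01 -6.332e+01] [0.52747553 0.16902952 0.19032983] [-0.79750216  0.30247694 -1.53986376] 21.69674448271538 [ 1.000e-03 -2.000e-03  2.000e-03 -3.080e-01  6.100e-02  2.033e+00]
[array([319.6357521 , 210.07795226]), array([319.09743754, 235.89917569])]
```

View pics/w4.png

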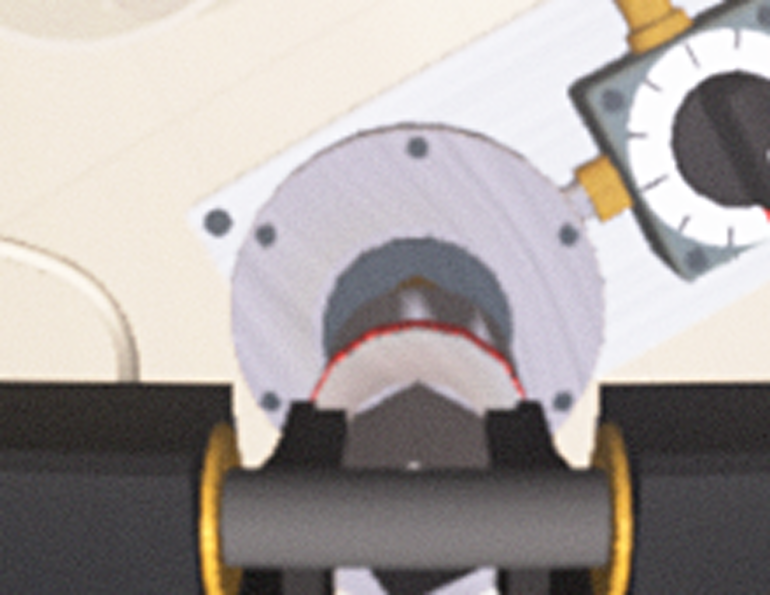

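The picture shows the socket upright in the jaws, with the red rim arc apex at crop (418,322) and the grip's foot corner at (418,383). The nut corner lies on the same column (418,280), so yaw and the lateral position agree.

```bash
python3 -c "
from h import *
c=np.load('w4.npy',allow_pickle=True).item();s=sense();E=np.array(s['ee_rot'])
for n,u,v,z,r in(('gripcorner',418,383,.1903-.068+.042,.0127),('headshoulder',418,325,.1903-.068+.038,.0195)):
  W=pt(c,200+(u+.5)/3.5-.5,110+(v+.5)/3.5-.5,z,True);d=E.T@(W-s['tcp_pos']);print(n,d,'axis off tool x',d[0]-r)
W=pt(c,200+418.5/3.5-.5,110+278.5/3.5-.5,.093,True);print('nut corner',W,W-np.array([.5284,.172,.093]))
print(delta([.5284,.172,.17],-118.9))
"
```

```text
gripcorner [0.01224389 0.00029631 0.02684795] axis off tool x -0.00045610676616505454
headshoulder [0.02099679 0.00030321 0.03084867] axis off tool x 0.001496789732051182
nut corner [0.520484   0.15661707 0.093     ] [-0.007916   -0.01538293  0.        ]
[-0.000e+00 -0.000e+00  2.000e-03 -2.570e-01  9.500e-02  2.115e+00]
```

Request:
arm_command(
  deltas=[
    [0, 0, 0, -0.2, 0.09, 0, 1],
    [0, 0, 0, -0.2, 0.09, 1, 1],
    [0, 0, 0, -0.2, 0.09, 2, 1],
    [0, 0, 0, -0.2, 0.09, 2, 1],
    [0, 0, 0, -0.2, 0.09, 2.3, 1],
    [0, 0, 0, -0.2, 0.09, 2.6, 1],
    [0, 0, 0, -0.2, 0.09, 2.9, 1],
    [0, 0, 0, -0.2, 0.09, 2.9, 1],
  ],
)

```text
time_s: 10.18
tcp_pos: [0.5278, 0.1722, 0.1612]
ee_rot: [[-0.48, -0.877, -0.001], [-0.877, 0.48, -0.0], [0.001, 0.001, -1.0]]
wrist_force: [0.4, 0.6, -1.9]
gripper_width: 0.249
gripper_force: 29.7
```

```bash
python3 -c "
from h import *
s=sense();print(s['tcp_pos'],s['wrist_force'],s['moment'],s['gripper_width']*87,delta([.5284,.172,.143],-118.9))
"
```

```text
[0.52775    0.1722399  0.16118527] [ 0.44125723  0.57688282 -1.9307607 ] [ 0.12975108 -0.06985982 -0.02042727] 21.65340470820981 [ 1.000e-03 -1.000e-03  3.000e-03 -1.200e-02 -7.000e-02  1.818e+00]
```

Request:
arm_command(
  deltas=[
    [0, 0, 0, 0.04, -0.06, 0, 1],
    [0, 0, 0, 0.04, -0.06, 0.2, 1],
    [0, 0, 0, 0.04, -0.06, 0.4, 1],
    [0, 0, 0, 0.04, -0.06, 0.6, 1],
    [0, 0, 0, 0.04, -0.06, 0.6, 1],
    [0, 0, 0, 0.04, -0.06, 0.6, 1],
  ],
)

```text
time_s: 10.68
tcp_pos: [0.5285, 0.1717, 0.1558]
ee_rot: [[-0.48, -0.877, 0.0], [-0.877, 0.48, -0.0], [0.0, -0.0, -1.0]]
wrist_force: [0.5, 0.4, -2.9]
gripper_width: 0.252
gripper_force: 29.7
```

```bash
python3 -c "
from h import *
s=sense();print(s['tcp_pos'],s['wrist_force'],s['moment'],s['gripper_width']*87,delta([.5284,.172,.143],-118.9))
"
```

```text
[0.528525   0.17171887 0.15578304] [ 0.47956162  0.37910015 -2.92753708] [-0.09069272 -0.37193481 -0.01857195] 21.885487772888226 [-0.    -0.     0.003 -0.019  0.025  1.278]
```

It is past the nut's top without resistance. I'll keep going down.

Request:
arm_command(
  deltas=[
    [0, 0, 0, 0, 0, 0.3, 1],
    [0, 0, 0, 0, 0, 0.6, 1],
    [0, 0, 0, 0, 0, 0.9, 1],
    [0, 0, 0, 0, 0, 1.1, 1],
    [0, 0, 0, 0, 0, 1.25, 1],
    [0, 0, 0, 0, 0, 1.3, 1],
    [0, 0, 0, 0, 0, 1.35, 1],
    [0, 0, 0, 0, 0, 1.35, 1],
  ],
)

```text
time_s: 11.35
tcp_pos: [0.5286, 0.1718, 0.1434]
ee_rot: [[-0.48, -0.877, 0.001], [-0.877, 0.48, 0.0], [-0.0, -0.001, -1.0]]
wrist_force: [-0.9, -0.8, 4.5]
gripper_width: 0.25
gripper_force: 29.7
```

```bash
python3 -c "
from h import *
s=sense();print(s['tcp_pos'],s['wrist_force'],s['moment'],s['gripper_width']*87,delta([.5284,.172,.143],-118.9))
"
```

```text
[0.52858494 0.17181993 0.14335944] [-0.94439542 -0.80866987  4.47517386] [-0.13642951  0.30613542 -0.02712196] 21.709573691509352 [-0.001  0.     0.004 -0.007  0.025  0.036]
```

Request:
arm_command(
  deltas=[
    [0, 0, -0.05, 0, 0, 0.03, 1],
    [0, 0, -0.1, 0, 0, 0.03, 1],
    [0, 0, -0.1, 0, 0, 0.03, 1],
  ],
)

```text
time_s: 11.6
tcp_pos: [0.5291, 0.1717, 0.1433]
ee_rot: [[-0.389, -0.921, 0.002], [-0.921, 0.389, 0.0], [-0.001, -0.002, -1.0]]
wrist_force: [-0.1, -2.2, 4.7]
gripper_width: 0.251
gripper_force: 29.7
```

Request:
arm_command(
  deltas=[
    [0, 0, -0.05, 0, 0, 0, 1],
    [0, 0, -0.1, 0, 0, 0, 1],
    [0, 0, -0.1, 0, 0, 0, 1],
  ],
)

```text
time_s: 11.85
tcp_pos: [0.5291, 0.1719, 0.1432]
ee_rot: [[-0.296, -0.955, 0.002], [-0.955, 0.296, 0.001], [-0.001, -0.002, -1.0]]
wrist_force: [-0.1, -0.6, 4.9]
gripper_width: 0.248
gripper_force: 29.9
```

```bash
python3 -c "
from h import *
s=sense();print(s['tcp_pos'],s['wrist_force'],s['moment'],s['gripper_width']*87,delta([.5284,.172,.143],-118.9))
"
```

```text
[0.5290924  0.17185134 0.14323464] [-0.06360349 -0.55800332  4.86456943] [-0.29139953  0.01437342 -0.07873057] 21.57513023062962 [-0.002  0.001  0.203  0.006  0.071  0.023]
```

Request:
arm_command(
  deltas=[
    [0, 0, -0.05, 0, 0, 0, 1],
    [0, 0, -0.1, 0, 0, 0, 1],
    [0, 0, -0.1, 0, 0, 0, 1],
  ],
)

```text
time_s: 12.1
tcp_pos: [0.5291, 0.1719, 0.1432]
ee_rot: [[-0.2, -0.98, 0.002], [-0.98, 0.2, 0.001], [-0.001, -0.002, -1.0]]
wrist_force: [-0.1, -1.8, 4.9]
gripper_width: 0.253
gripper_force: 29.9
```

```bash
python3 -c "
from h import *
s=sense();print(s['tcp_pos'],s['wrist_force'],s['moment'],s['effort'][5],s['gripper_width']*87,delta([.5284,.172,.143],-118.9))
"
```

```text
[0.52909898 0.17191367 0.14319055] [-0.08948509 -1.81093546  4.93376695] [-0.27815241 -0.06752477 -0.21642326] 0.4199342429637909 22.031030280518696 [-0.002  0.001  0.303  0.006  0.07   0.019]
```

Request:
arm_command(
  deltas=[
    [0, 0, -0.05, 0, 0, 0, 1],
    [0, 0, -0.1, 0, 0, 0, 1],
    [0, 0, -0.15, 0, 0, 0, 1],
  ],
)

```text
time_s: 12.35
tcp_pos: [0.5291, 0.1719, 0.1432]
ee_rot: [[-0.051, -0.999, 0.002], [-0.999, 0.051, 0.001], [-0.001, -0.002, -1.0]]
wrist_force: [0.2, -0.9, 5.5]
gripper_width: 0.252
gripper_force: 29.9
```

```bash
python3 -c "
from h import *
s=sense();print(s['tcp_pos'],s['wrist_force'],s['moment'],s['effort'][5],s['gripper_width']*87,delta([.5284,.172,.143],-118.9))
"
```

```text
[0.52912636 0.17194773 0.143194  ] [ 0.18601352 -0.89593623  5.5256834 ] [-0.22855692 -0.01704366 -0.30881461] -0.09383056545630097 21.964656520068335 [-0.002  0.002  0.454 -0.002  0.073  0.019]
```

Request:
arm_command(
  deltas=[
    [0, 0, -0.07, 0, 0, 0, 1],
    [0, 0, -0.14, 0, 0, 0, 1],
    [0, 0, -0.21, 0, 0, 0, 1],
    [0, 0, -0.28, 0, 0, 0, 1],
    [0, 0, -0.35, 0, 0, 0, 1],
    [0, 0, -0.42, 0, 0, 0, 1],
    [0, 0, -0.48, 0, 0, 0, 1],
    [0, 0, -0.48, 0, 0, 0, 1],
  ],
)

```text
time_s: 13.02
tcp_pos: [0.5293, 0.1721, 0.1432]
ee_rot: [[0.416, -0.909, 0.003], [-0.909, -0.416, 0.001], [-0.0, -0.003, -1.0]]
wrist_force: [-0.9, -1.1, 5.1]
gripper_width: 0.247
gripper_force: 29.9
```

```bash
python3 -c "
from h import *
s=sense();print(s['tcp_pos'],s['wrist_force'],s['moment'],s['effort'][5],s['gripper_width']*87,delta([.5284,.172,.143],-118.9))
c=capture('wrist');np.save('w5.npy',c,allow_pickle=True)
x0,y0=200,100
cv2.imwrite('pics/w5.png',cv2.resize(c['pixels'][y0:y0+170,x0:x0+220],None,fx=3.5,fy=3.5,interpolation=cv2.INTER_CUBIC))
"
```

```text
[0.52925909 0.17214729 0.14321946] [-0.90581125 -1.14973529  5.13676521] [-0.09653248 -0.07750842 -0.16829692] 0.453806072473526 21.457025390563977 [-0.003  0.001  0.934 -0.022  0.084  0.022]
```

View pics/w5.png

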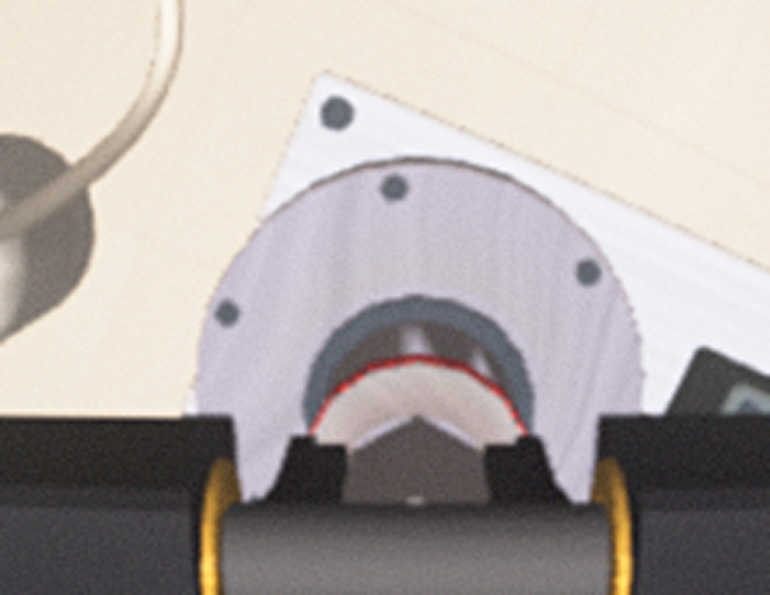

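The picture shows the socket standing on the washer with the grip's corner still at column 418, so it did not slip in the jaws. The gripper turned 53.5° in all. Less the roughly 6–9° of play, the nut moved about 45°. I'm handing in.

```bash
python3 -c "
from station import finish_job
print(finish_job())"
```

```text
the job is handed in; nothing more can be done
None
```

The left holder's dial is on the vent mark (to about 1°), and the red 26 mm socket, which fitted on the first try, is seated on the nut and still gripped, with the nut loosened by an estimated 45° (gripper turn less socket play); the job was handed in at about 13 s and gave no verdict.

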